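# Line up the reagent bottles by height on the parking strip

## Robot

A 6-joint arm with a two-finger parallel gripper is mounted at the origin on a cart in front of the work surface, level with it; the furniture and walls round the work are solid. World frame = base frame: x ahead of the robot, y to its left, z up, the work surface at z = 0. Lengths are in m, angles in rad, forces in N, time in s.
With the tool pointing down it reaches from about 0.325 to 0.875 m from the base axis. Payload 4.4 kg.
Tool frame: the origin (TCP) lies midway between the tips of the shut fingers; the grasp point (between the pads) lies 19 mm behind it; z points along the fingers, y is the line along which they close (so a half turn about z gives the same grasp; the last joint's range is limited). The gripper opens to 85 mm and grips with 20 to 120 N. Pads are 22 mm wide; open, the fingers measure 114 mm over their backs; the gripper's body (76 mm by 85 mm) begins 54 mm behind the grasp point. The pads swing forward as they close: fully open they stand 13 mm farther back than shut.
Start: joints at [-1.29, 0.207, 1.542, -0, 1.393, -0.15], TCP at [0.241, -0.522, 0.231] pointing down, gripper open.
Joint ranges: [-2.73, 2.73], [-0.86, 2.22], [0.23, 2.46], [-1.11, 4.25], [0.08, 2.63], [-2.82, 2.82]. Speed limits (rad/s): [2.79, 2.79, 3.14, 3.14, 3.14, 3.14].

## Interface

Orientations are given as [roll, pitch, yaw] about the fixed x, y, z axes, in that order (R = Rz(yaw) Ry(pitch) Rx(roll)).
In Python, from bench import env, viewer, sign_off gives the robot as it stands. The module is installed in compiled form; this text tells all that it offers.
- The arm moves only by the shell command python3 -m handwheel 'ROWS' [FORCE]. ROWS is text: rows parted by semicolons, each of 7 numbers parted by spaces: the turn, a rotation vector about the tool's x, y, z in degrees, then the shift along the tool's x, y, z in mm, then the opening in per cent of the stroke, from 0 (shut) to 100 (fully open). In form: ax ay az tx ty tz claw; .... A call has 1 to 12 rows; each row is the pose to reach, as a shift and turn from the pose commanded when the call began, along the tool's axes at that moment; what a row does not reach only later rows make up. A row lasts 1/10 s, in which the tool goes at most 50 mm and 8.59 degrees, less where a joint would pass 70% of its speed; a pose out of reach is approached as far as the arm can. A call with a gripper value outside its range is refused whole. The fingers move at their own pace and stop on an object; FORCE is the grip in N (left out, the last holds). Time passes only in rows, so rows that repeat a pose let the fingers close. It gives the time, the measured TCP pose, the force, the opening and the grip force at its end, in the units of the state.
- env.observe(): the state, without advancing time (a new reading comes with each control period).
- viewer.get_image(name): name is "side" or "top"; returns a dict with "image" (384x512x3 uint8, red, green, blue), "mtx" (3x3 intrinsics, pixels), "rvec" (rotation vector, rad) and "tvec" (3), from world to camera coordinates, as OpenCV has them. Camera axes: x right, y down, z forward; pixel columns grow to the right and rows downward; lengths in m; the calibration is good to about 2 mm. A picture is of the moment at which its call begins. There is no depth.
- sign_off(): hands the job in; it is judged then, once.
The state is a dict: "clock": time; "joint_positions": joint angles; "dq": joint speeds; "tau": joint torques, N m; "tcp_pos": TCP position; "tool_rot": TCP orientation; "wrist_force": force on the tool from outside, world axes, zero at the start; "torque": the same for the moment, N m; "grip_width": finger opening in m; "finger_force": force on a finger pad.
Only numpy, scipy, OpenCV 4.12 (cv2) and the standard library are available. Lean on these libraries where they do the work, as an engineer would, in place of code of your own. Each camera call takes 0.05 s, during which the arm holds its last target. There are 200 camera calls.

## Task

Stand the four amber reagent bottles on the four round white marks of the green strip in order of height, one upright in the middle of each mark: the tallest on the mark beside the blue end block, then steadily down to the shortest at the other end. Never let a bottle fall over, and leave the small carton with the orange front behind them where it stands.

Things in the scene. Friction and masses are not known exactly. Their poses are not given: they have to be found in the camera images.
- bottle_a_mid (a point): The tallest of four loose amber bottles with paper label and black screw cap: 98 mm tall, 50 mm in diameter, about 160 g. The body is a straight cylinder over its lower 58 mm, then narrows to the cap (31 mm in diameter). The point lies on its axis half-way up, 49 mm above its underside; z is its axis, up when it stands. It starts standing on the worktop.
- bottle_b_mid (a point): The second tallest of four loose amber bottles with paper label and black screw cap: 82 mm tall, 44 mm in diameter, about 120 g. The body is a straight cylinder over its lower 49 mm, then narrows to the cap (27 mm in diameter). The point lies on its axis half-way up, 41 mm above its underside; z is its axis, up when it stands. It starts standing on the worktop.
- bottle_c_mid (a point): The third tallest of four loose amber bottles with paper label and black screw cap: 66 mm tall, 38 mm in diameter, about 80 g. The body is a straight cylinder over its lower 39 mm, then narrows to the cap (24 mm in diameter). The point lies on its axis half-way up, 33 mm above its underside; z is its axis, up when it stands. It starts standing on the worktop.
- bottle_d_mid (a point): The shortest of four loose amber bottles with paper label and black screw cap: 50 mm tall, 32 mm in diameter, about 50 g. The body is a straight cylinder over its lower 30 mm, then narrows to the cap (20 mm in diameter). The point lies on its axis half-way up, 25 mm above its underside; z is its axis, up when it stands. It starts standing on the worktop.
- mark_1: Mark 1 of the four round white marks (64 mm across, black outline, level with the plate) in a straight row, 80 mm apart, on a fixed green strip (356 x 90 x 6 mm), counted 1 to 4 from the robot's left (+y). Origin: centre of the mark on the strip's top surface, 6 mm above the worktop; y runs along the row towards mark 1, x across it, away from the robot.
- mark_2: Mark 2 of the four round white marks (64 mm across, black outline, level with the plate) in a straight row, 80 mm apart, on a fixed green strip (356 x 90 x 6 mm), counted 1 to 4 from the robot's left (+y). Origin: centre of the mark on the strip's top surface, 6 mm above the worktop; y runs along the row towards mark 1, x across it, away from the robot.
- mark_3: Mark 3 of the four round white marks (64 mm across, black outline, level with the plate) in a straight row, 80 mm apart, on a fixed green strip (356 x 90 x 6 mm), counted 1 to 4 from the robot's left (+y). Origin: centre of the mark on the strip's top surface, 6 mm above the worktop; y runs along the row towards mark 1, x across it, away from the robot.
- mark_4: Mark 4 of the four round white marks (64 mm across, black outline, level with the plate) in a straight row, 80 mm apart, on a fixed green strip (356 x 90 x 6 mm), counted 1 to 4 from the robot's left (+y). Origin: centre of the mark on the strip's top surface, 6 mm above the worktop; y runs along the row towards mark 1, x across it, away from the robot.
- blue_post: Fixed blue block, 50 mm across the strip x 16 mm along it x 28 mm high, at one end of the strip, 43 mm beyond the centre of the end mark (mark 1 at some starts, mark 4 at others); a grey block of the same size stands at the other end. Origin: centre of its underside, on the strip; x and y as those of the marks.
- carton_mid (a point): Loose bystander: small carton with a white top and an orange front, 62 x 89 x 75 mm high, standing behind the bottles. Point: its centre, half-way up. To be left where it is.

How it is judged:
At the end, for the whole second after the job is handed in: Each bottle stands upright (within 0.1 rad) and still on its own mark, its axis within 15 mm of the mark's centre and its underside on the strip (4 mm): tallest beside the blue block, then second tallest, third tallest and shortest in turn away from it (((horizontal distance between blue_post and mark_1 below 0.06 m and horizontal distance between bottle_a_mid and mark_1 below 0.015 m and horizontal distance between bottle_b_mid and mark_2 below 0.015 m and horizontal distance between bottle_c_mid and mark_3 below 0.015 m and horizontal distance between bottle_d_mid and mark_4 below 0.015 m) or (horizontal distance between blue_post and mark_4 below 0.06 m and horizontal distance between bottle_d_mid and mark_1 below 0.015 m and horizontal distance between bottle_c_mid and mark_2 below 0.015 m and horizontal distance between bottle_b_mid and mark_3 below 0.015 m and horizontal distance between bottle_a_mid and mark_4 below 0.015 m)) and angle between each of bottle_a_mid, bottle_b_mid, bottle_c_mid, bottle_d_mid's own z axis and vertical below 0.1 rad and height (world z) of bottle_a_mid between 0.051 and 0.059 m and linear speed of each of bottle_a, bottle_b, bottle_c, bottle_d below 0.01 m/s and height (world z) of bottle_b_mid between 0.043 and 0.051 m and height (world z) of bottle_c_mid between 0.035 and 0.043 m and height (world z) of bottle_d_mid between 0.027 and 0.035 m); the robot touches nothing.
It fails at once if a bottle was tipped over (angle between any of bottle_a_mid, bottle_b_mid, bottle_c_mid, bottle_d_mid's own z axis and vertical above 0.7 rad).
It fails at once if the carton was moved by more than 20 mm (distance of carton_mid from where it was at the start of the episode above 0.02 m).
It also fails if it takes over 115 s, if anything falls off the work surface, if the arm or the gripper's body presses on something with over 40 N, if the wrist force passes 120 N, or if a joint passes its speed limit or range.

## Working session

There is one attempt and no reset: what is moved stays moved. The work goes in short steps, Python scripts to look and compute and a shell command to move; the robot and the scene stay as the last step left them, time stands still between calls to the robot, and variables do not carry over. Pictures are saved under pics/ and viewed, at most 14 in all, crops included, and the job is handed in when it is done.

```bash
mkdir -p pics && python3 - <<'E'
from bench import env, viewer
import cv2
s=env.observe()
print({k:(s[k]) for k in ("clock","tcp_pos","tool_rot","grip_width","wrist_force")})
for n in("side","top"):
    d=viewer.get_image(n); cv2.imwrite(f"pics/{n}0.png",d["image"][:,:,::-1]); print(n,d["mtx"],d["rvec"],d["tvec"])
E
```

```text
{'clock': 0.0, 'tcp_pos': array([ 0.24041073, -0.52146921,  0.23009909]), 'tool_rot': array([-3.13926469e+00, -3.68166310e-04,  4.31738547e-01]), 'grip_width': 0.0855618178348717, 'wrist_force': array([-0.04312139, -0.47465368, -0.16956371])}
side [[436.88542466   0.         251.08610152]
 [  0.         436.88542466 198.97412331]
 [  0.           0.           1.        ]] [ 0.25909004 -2.78709989  1.25975296] [0.52737382 0.12073171 1.17975521]
top [[439.9754642    0.         257.98595266]
 [  0.         439.9754642  195.39009821]
 [  0.           0.           1.        ]] [ 2.20730336 -1.915793    0.26061932] [-0.0903127  0.5345762  1.4644176]
```

View pics/top0.png

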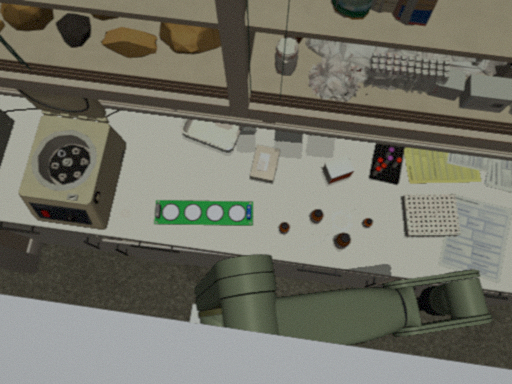

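View pics/side0.png

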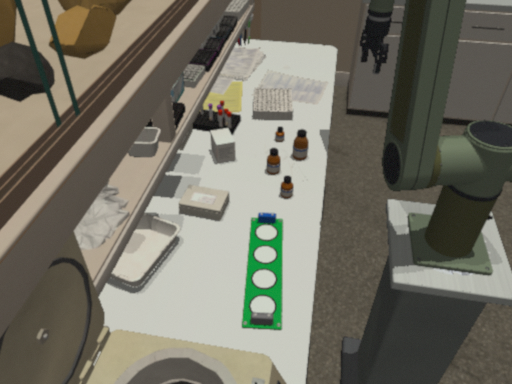

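The top view shows the strip at (155-253, 200-225), its blue block at the right end, (249,212), so blue is beside mark 4. The bottle caps are near (284,228), (316,215), (342,240) and (367,223). The side view agrees, with the blue block at (267,217) and the bottles at (287,186), (273,160), (301,144) and (280,133), which I read as C, B, A and D.

```bash
cat > h.py <<'E'
import numpy as np, cv2
from bench import env, viewer
def cast(d,uv,z):
    R=cv2.Rodrigues(np.array(d["rvec"],float))[0]; t=np.array(d["tvec"],float).ravel()
    c=-R.T@t; v=R.T@np.linalg.inv(d["mtx"])@np.array([uv[0],uv[1],1.])
    return c+v*(z-c[2])/v[2]
def blobs(m,lo,hi):
    n,l,s,c=cv2.connectedComponentsWithStats(m.astype(np.uint8))
    return [(c[i],s[i]) for i in range(1,n) if lo<=s[i][4]<=hi]
def hsv(d): return cv2.cvtColor(d["image"],cv2.COLOR_RGB2HSV)
def marks(d):
    h=hsv(d); g=cv2.inRange(h,(50,120,60),(75,255,255))
    k=max(blobs(g>0,200,9999),key=lambda b:b[1][4])[1]
    x,y,w,hh=k[:4]; sub=np.zeros(g.shape,bool)
    sub[y:y+hh,x:x+w]=((h[...,1]<60)&(h[...,2]>120))[y:y+hh,x:x+w]
    return [b for b in blobs(sub,60,900)]
E
python3 - <<'E'
from h import *
for n in("top","side"):
    d=viewer.get_image(n); print(n,"cam",np.round(-cv2.Rodrigues(d["rvec"])[0].T@d["tvec"],3))
    for c,s in marks(d): print(" mark",np.round(c,1),s[4],np.round(cast(d,c,.006),4))
    im=d["image"].astype(int); box={"top":(270,200,385,255),"side":(255,118,320,200)}[n]
    m=np.zeros(im.shape[:2],bool); x0,y0,x1,y1=box
    m[y0:y1,x0:x1]=(hsv(d)[...,2]<130)[y0:y1,x0:x1]
    # whole dark/amber blob outline and black cap only
    for nm,mm in(("all",m|(m*0+((hsv(d)[...,1]>90)&(hsv(d)[...,2]<200))*0).astype(bool)),("cap",m&(hsv(d)[...,2]<60)&(im.max(2)-im.min(2)<22))):
        for c,s in blobs(mm,8,900):print(nm,np.round(c,1),s, np.round(cast(d,c,.06)[:2],3))
    k=d["image"][y0:y1,x0:x1,::-1]; cv2.imwrite(f"pics/{n}c.png",cv2.resize(k,None,fx=6,fy=6,interpolation=cv2.INTER_NEAREST))
E
```

```text
top cam [ 0.132 -0.076  1.554]
 mark [170.3 211.6] 189 [0.4556 0.2941 0.006 ]
 mark [192.4 211.9] 191 [0.4658 0.2148 0.006 ]
 mark [214.6 212.2] 190 [0.476  0.1352 0.006 ]
 mark [236.6 212.7] 193 [0.4854 0.0559 0.006 ]
all [316.  215.9] [309 209  15  15 173] [ 0.501 -0.224]
all [366.9 222.5] [362 218  11  10  91] [ 0.502 -0.401]
all [283.5 227.7] [278 222  12  13 117] [ 0.443 -0.117]
all [341.4 240.4] [333 232  18  18 246] [ 0.427 -0.319]
cap [317.9 212.9] [315 210   7   7  40] [ 0.512 -0.229]
cap [312.8 219.9] [311 217   5   6   9] [ 0.485 -0.214]
cap [369.2 220.8] [367 219   5   5  17] [ 0.509 -0.408]
cap [284.3 225.4] [282 223   6   6  29] [ 0.452 -0.119]
cap [344.9 237.6] [341 233   9   9  60] [ 0.439 -0.33 ]
cap [336.  241.6] [334 236   6  11  27] [ 0.421 -0.301]
side cam [0.375 0.889 0.868]
 mark [244.7 253.6] 523 [0.5271 0.1413 0.006 ]
 mark [265.9 231.9] 265 [0.4851 0.0526 0.006 ]
 mark [264.8 253.9] 308 [0.4754 0.1326 0.006 ]
 mark [263.6 278.2] 357 [0.4655 0.2118 0.006 ]
 mark [262.2 305.5] 405 [0.4559 0.2914 0.006 ]
all [274.1 118.5] [255 118  37   2  69] [ 0.538 -0.453]
all [279.3 134.7] [275 127   9  15 106] [ 0.506 -0.353]
all [299.9 146.1] [291 129  17  32 396] [ 0.431 -0.299]
all [272.8 162.5] [265 148  15  27 305] [ 0.504 -0.195]
all [286.3 188.1] [279 176  14  23 233] [ 0.448 -0.08 ]
cap [279.7 129.5] [278 128   4   4  14] [ 0.509 -0.385]
cap [301.4 133.3] [298 130   8   7  45] [ 0.433 -0.376]
cap [273.5 151.8] [271 149   6   7  36] [ 0.511 -0.251]
cap [287.  179.5] [284 177   7   6  32] [ 0.451 -0.119]
```

View pics/topc.png

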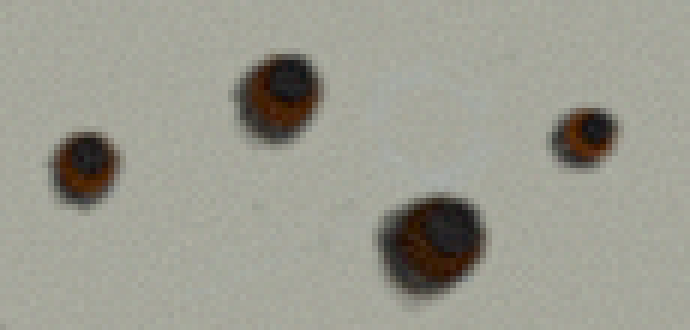

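Crop check: four standing bottles, caps from left to right at about (284,225) C, (318,213) B, (345,238) A and (369,221) D. Mark spacing comes out at 80 mm in both views. Next I intersect the cap rays and work out the first shift.

```bash
cat >> h.py <<'E'
def rot(s):
    from scipy.spatial.transform import Rotation as Ro
    return Ro.from_euler("xyz",s["tool_rot"]).as_matrix()
def to(xyz):
    s=env.observe(); sh=rot(s).T@(np.array(xyz)-s["tcp_pos"])*1000
    return np.round(sh,1)
M={1:(.4558,.2928),2:(.4657,.2133),3:(.4757,.1339),4:(.485,.054)}
E
python3 - <<'E'
from h import *
t=viewer.get_image("top"); s=viewer.get_image("side")
C=dict(A=((344.9,237.6),(301.4,133.3),.098),B=((317.9,212.9),(273.5,151.8),.082),C=((284.3,225.4),(287,179.5),.066),D=((369.2,220.8),(279.7,129.5),.05))
for k,(a,b,h) in C.items():
    def f(d,uv): 
        p=cast(d,uv,0);q=cast(d,uv,.1);return p,(q-p)/np.linalg.norm(q-p)
    p,u=f(t,a);q,v=f(s,b); l=np.linalg.lstsq(np.c_[u,-v],q-p,rcond=None)[0]
    P,Q=p+u*l[0],q+v*l[1]
    print(k,"mid",np.round((P+Q)/2,4),"gap",round(np.linalg.norm(P-Q),4),"top plane",np.round(cast(t,a,h-.003)[:2],4),"side plane",np.round(cast(s,b,h-.006)[:2],4))
print(env.observe()["tool_rot"],to((.435,-.32,.23)))
E
```

```text
A mid [ 0.4315 -0.3246  0.0928] gap 0.0007 top plane [ 0.4314 -0.3243] side plane [ 0.4312 -0.3257]
B mid [ 0.5078 -0.2277  0.0768] gap 0.0002 top plane [ 0.5074 -0.2275] side plane [ 0.5079 -0.2288]
C mid [ 0.4513 -0.1189  0.0603] gap 0.0006 top plane [ 0.451  -0.1189] side plane [ 0.451  -0.1193]
D mid [ 0.5124 -0.412   0.0434] gap 0.0018 top plane [ 0.5125 -0.4114] side plane [ 0.5114 -0.4107]
[-3.14083141e+00 -1.43335016e-04  4.31784628e-01] [ 261.1 -102.1    1. ]
```

```bash
python3 -m handwheel '0 0 -8 0 0 0 100; 0 0 -16 0 0 0 100; 0 0 -24 0 0 0 100; 0 0 -32 0 0 0 100; 0 0 -40 0 0 0 100; 0 0 -48 0 0 0 100; 0 0 -56 0 0 0 100; 0 0 -64 0 0 0 100; 0 0 -72.4 0 0 0 100; 0 0 -72.4 0 0 0 100; 0 0 -72.4 0 0 0 100' 30
```

```text
clock: 1.4
tcp_pos: [0.2406, -0.5222, 0.2312]
tool_rot: [-3.142, -0.0, 1.692]
wrist_force: [-0.1, 1.0, -0.0]
grip_width: 0.085
finger_force: 0.0
```

```bash
python3 -m handwheel '0 0 0 29 36 0 100; 0 0 0 58 72 0 100; 0 0 0 87 107 0 100; 0 0 0 116 143 0 100; 0 0 0 145 178 0 100; 0 0 0 173 213.4 0 100; 0 0 0 173 213.4 40 100; 0 0 0 173 213.4 80 100; 0 0 0 173 213.4 110 100; 0 0 0 173 213.4 110 100' && python3 - <<'E'
from h import *
print(to((.4315,-.3246,.030)))
d=viewer.get_image("side"); cv2.imwrite("pics/s1.png",cv2.resize(d["image"][60:220,200:400,::-1],None,fx=4,fy=4))
E
```

```text
clock: 2.4
tcp_pos: [0.4279, -0.3206, 0.1163]
tool_rot: [-3.135, -0.009, 1.694]
wrist_force: [-1.1, 0.8, -0.8]
grip_width: 0.0858
finger_force: 0.0
[-5.2  3.7 86.3]
```

View pics/s1.png

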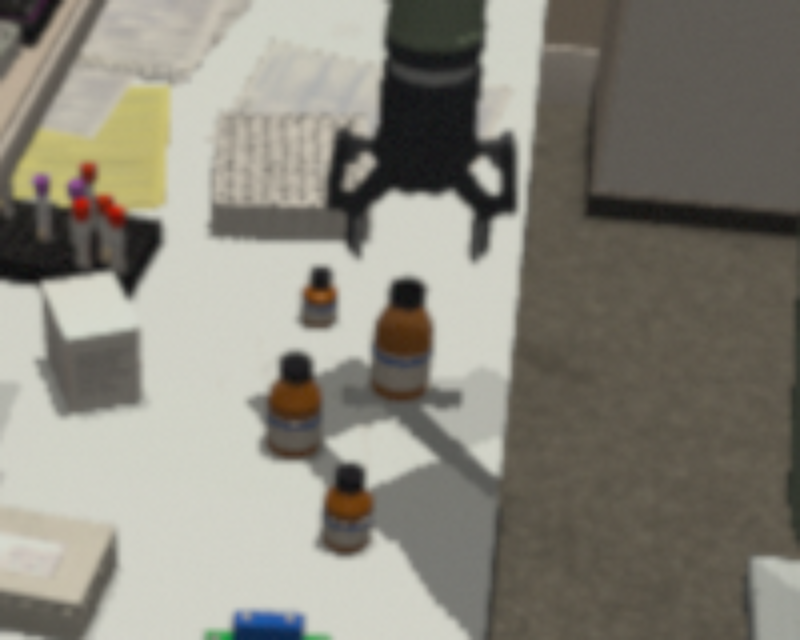

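The gripper hangs open over bottle A, fingers straddling it at about (410,230) in the crop; the other bottles and the carton are clear. The last reading was still lagging, so I let it settle while going down.

```bash
python3 -m handwheel '0 0 0 0 0 25 100; 0 0 0 0 0 50 100; 0 0 0 0 0 75 100; 0 0 0 0 0 91 100; 0 0 0 0 0 91 100; 0 0 0 0 0 91 100; 0 0 0 0 0 91 100' && python3 -c "
from h import *
print(to((.4315,-.3246,.030)))"
```

```text
clock: 3.15
tcp_pos: [0.4324, -0.3258, 0.0327]
tool_rot: [3.139, 0.004, 1.695]
wrist_force: [0.7, 0.2, 0.4]
grip_width: 0.0855
finger_force: 0.0
[ 1.3 -0.8  2.7]
```

```bash
python3 -m handwheel '0 0 0 0 0 0 75; 0 0 0 0 0 0 65; 0 0 0 0 0 0 55; 0 0 0 0 0 0 45; 0 0 0 0 0 0 40; 0 0 0 0 0 0 40; 0 0 0 0 0 0 40; 0 0 0 0 0 0 40' 30 && python3 -m handwheel '0 0 0 0 0 -10 40; 0 0 0 0 0 -20 40; 0 0 0 0 0 -40 40; 0 0 0 0 0 -70 40; 0 0 0 0 0 -100 40; 0 0 0 0 0 -140 40; 0 0 0 0 0 -170 40; 0 0 0 0 0 -170 40; 0 0 0 0 0 -170 40; 0 0 0 0 0 -170 40; 0 0 0 0 0 -170 40' && python3 - <<'E'
from h import *
print(to((*M[4],.20)))
d=viewer.get_image("side"); cv2.imwrite("pics/s2.png",cv2.resize(d["image"][40:200,200:400,::-1],None,fx=3,fy=3))
E
```

```text
clock: 3.95
tcp_pos: [0.4315, -0.3246, 0.0313]
tool_rot: [3.141, 0.001, 1.695]
wrist_force: [-0.9, 1.1, 5.6]
grip_width: 0.0485
finger_force: 31.8
clock: 5.05
tcp_pos: [0.4297, -0.3229, 0.1979]
tool_rot: [-3.139, -0.004, 1.695]
wrist_force: [-1.2, 0.8, -2.2]
grip_width: 0.0489
finger_force: 31.6
[367.1 101.7  -1. ]
```

View pics/s2.png

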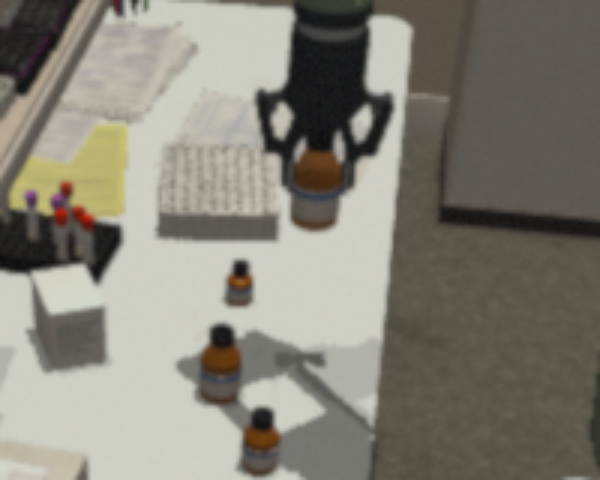

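Bottle A hangs upright in the gripper, at about (318,195) in the crop; the rest stand undisturbed. Carry it to mark 4.

```bash
python3 -m handwheel '0 0 0 20 5 0 40; 0 0 0 60 16 0 40; 0 0 0 100 27 0 40; 0 0 0 140 38 0 40; 0 0 0 185 50 0 40; 0 0 0 230 62 0 40; 0 0 0 270 72 0 40; 0 0 0 310 83 0 40; 0 0 0 345 92 0 40; 0 0 0 369 99 0 40; 0 0 0 369 99 0 40; 0 0 0 369 99 0 40' && python3 -m handwheel '0 0 0 0 0 40 40; 0 0 0 0 0 80 40; 0 0 0 0 0 115 40; 0 0 0 0 0 140 40; 0 0 0 0 0 155 40; 0 0 0 0 0 155 40; 0 0 0 0 0 155 40; 0 0 0 0 0 155 40' && python3 - <<'E'
from h import *
print(to((*M[4],.0365)))
E
```

```text
clock: 6.3
tcp_pos: [0.4826, 0.0547, 0.1993]
tool_rot: [-3.139, 0.0, 1.697]
wrist_force: [0.2, -1.3, -2.0]
grip_width: 0.0491
finger_force: 31.6
clock: 7.1
tcp_pos: [0.4845, 0.0537, 0.0465]
tool_rot: [3.139, 0.001, 1.695]
wrist_force: [0.0, 0.1, -1.9]
grip_width: 0.0491
finger_force: 31.6
[ 0.2  0.5 10. ]
```

Lower in small steps until there is contact.

```bash
python3 -m handwheel '0 0 0 0 0 3 40; 0 0 0 0 0 6 40; 0 0 0 0 0 8 40; 0 0 0 0 0 8 40; 0 0 0 0 0 8 40; 0 0 0 0 0 8 40'; python3 -m handwheel '0 0 0 0 0 1 40; 0 0 0 0 0 1 40; 0 0 0 0 0 1 40'; python3 -m handwheel '0 0 0 0 0 0.7 40; 0 0 0 0 0 0.7 40; 0 0 0 0 0 0.7 40'
```

```text
clock: 7.7
tcp_pos: [0.4833, 0.0544, 0.0373]
tool_rot: [3.141, 0.0, 1.696]
wrist_force: [-0.2, 0.4, -1.1]
grip_width: 0.049
finger_force: 31.7
clock: 8.0
tcp_pos: [0.4833, 0.0545, 0.0373]
tool_rot: [-3.141, -0.0, 1.696]
wrist_force: [-3.5, -0.7, 7.4]
grip_width: 0.0492
finger_force: 32.5
clock: 8.3
tcp_pos: [0.4834, 0.0545, 0.0373]
tool_rot: [-3.141, -0.0, 1.696]
wrist_force: [-5.9, 1.0, 12.6]
grip_width: 0.0488
finger_force: 33.0
```

Contact made (12.6 N). Release and lift.

```bash
python3 -m handwheel '0 0 0 0 0 -0.5 50; 0 0 0 0 0 -0.5 57; 0 0 0 0 0 -0.5 61; 0 0 0 0 0 -0.5 66; 0 0 0 0 0 -0.5 75; 0 0 0 0 0 -0.5 100; 0 0 0 0 0 -0.5 100; 0 0 0 0 0 -30 100; 0 0 0 0 0 -75 100; 0 0 0 0 0 -120 100; 0 0 0 0 0 -165 100; 0 0 0 0 0 -165 100' && python3 -m handwheel '0 0 0 0 0 0 100; 0 0 0 0 0 0 100; 0 0 0 0 0 0 100' && python3 - <<'E'
from h import *
print(to((.5078,-.2277,.2)))
d=viewer.get_image("side"); cv2.imwrite("pics/s3.png",cv2.resize(d["image"][110:310,200:400,::-1],None,fx=3,fy=3))
E
```

```text
clock: 9.5
tcp_pos: [0.4885, 0.0541, 0.2083]
tool_rot: [3.126, 0.003, 1.696]
wrist_force: [0.4, -0.1, 1.4]
grip_width: 0.0853
finger_force: 0.0
clock: 9.8
tcp_pos: [0.4817, 0.0545, 0.1984]
tool_rot: [-3.137, -0.001, 1.695]
wrist_force: [-0.0, 0.4, -0.0]
grip_width: 0.0851
finger_force: 0.0
[-283.2   -9.2   -1.8]
```

View pics/s3.png

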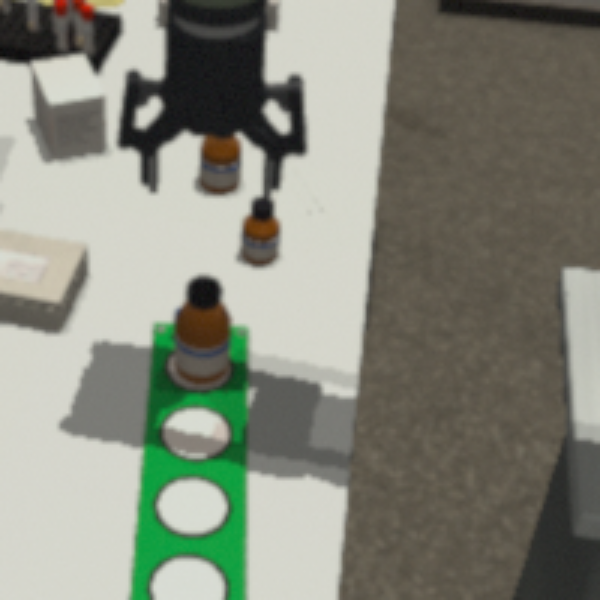

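Bottle A stands centred on mark 4, with its base at about (203,370) inside the white disc. Now B.

```bash
python3 -m handwheel '0 0 0 -25 -1 0 100; 0 0 0 -70 -3 0 100; 0 0 0 -115 -5 0 100; 0 0 0 -160 -6 0 100; 0 0 0 -205 -8 0 100; 0 0 0 -245 -9 0 100; 0 0 0 -270 -10 0 100; 0 0 0 -283 -10.5 0 100; 0 0 0 -283 -10.5 40 100; 0 0 0 -283 -10.5 80 100; 0 0 0 -283 -10.5 80 100; 0 0 0 -283 -10.5 80 100' && python3 -m handwheel '0 0 0 0 0 0 100; 0 0 0 0 0 0 100' && python3 -c "
from h import *
print(to((.5078,-.2277,.018)))"
```

```text
clock: 11.05
tcp_pos: [0.5073, -0.2265, 0.1197]
tool_rot: [-3.139, -0.002, 1.696]
wrist_force: [0.0, -0.1, 0.2]
grip_width: 0.0856
finger_force: 0.0
clock: 11.25
tcp_pos: [0.5098, -0.2284, 0.1232]
tool_rot: [3.138, 0.003, 1.696]
wrist_force: [0.6, 0.7, 0.1]
grip_width: 0.0853
finger_force: 0.0
[  1.3  -2.3 105.2]
```

```bash
python3 -m handwheel '0 0 0 0 0 30 100; 0 0 0 0 0 60 100; 0 0 0 0 0 85 100; 0 0 0 0 0 102 100; 0 0 0 0 0 102 100; 0 0 0 0 0 102 75; 0 0 0 0 0 102 65; 0 0 0 0 0 102 55; 0 0 0 0 0 102 45; 0 0 0 0 0 102 35; 0 0 0 0 0 102 35; 0 0 0 0 0 102 35' && python3 -m handwheel '0 0 0 0 0 0 35; 0 0 0 0 0 0 35; 0 0 0 0 0 -10 35; 0 0 0 0 0 -20 35; 0 0 0 0 0 -50 35; 0 0 0 0 0 -90 35; 0 0 0 0 0 -130 35; 0 0 0 0 0 -170 35; 0 0 0 0 0 -182 35; 0 0 0 0 0 -182 35; 0 0 0 0 0 -182 35; 0 0 0 0 0 -182 35' && python3 -c "
from h import *
print(to((*M[3],.2)))"
```

```text
clock: 12.45
tcp_pos: [0.5092, -0.2285, 0.0205]
tool_rot: [3.139, 0.002, 1.695]
wrist_force: [-0.7, 1.0, 5.2]
grip_width: 0.043
finger_force: 30.7
clock: 13.65
tcp_pos: [0.5063, -0.2266, 0.1976]
tool_rot: [-3.137, -0.004, 1.695]
wrist_force: [0.6, -0.3, -0.9]
grip_width: 0.0429
finger_force: 31.1
[361.6  14.4  -1.1]
```

```bash
python3 -m handwheel '0 0 0 20 1 0 35; 0 0 0 60 2 0 35; 0 0 0 105 4 0 35; 0 0 0 150 5 0 35; 0 0 0 195 7 0 35; 0 0 0 240 9 0 35; 0 0 0 280 10 0 35; 0 0 0 315 11 0 35; 0 0 0 345 12 0 35; 0 0 0 363 13 0 35; 0 0 0 363 13 0 35; 0 0 0 363 13 0 35' && python3 -m handwheel '0 0 0 0 0 0 35; 0 0 0 0 0 0 35; 0 0 0 0 0 40 35; 0 0 0 0 0 80 35; 0 0 0 0 0 120 35; 0 0 0 0 0 150 35; 0 0 0 0 0 166 35; 0 0 0 0 0 166 35; 0 0 0 0 0 166 35; 0 0 0 0 0 166 35' && python3 -m handwheel '0 0 0 0 0 3 35; 0 0 0 0 0 6 35; 0 0 0 0 0 8 35; 0 0 0 0 0 8 35; 0 0 0 0 0 8 35; 0 0 0 0 0 8 35'; python3 -c "
from h import *
print(to((*M[3],.0245)))"
```

```text
clock: 14.85
tcp_pos: [0.4745, 0.1345, 0.1993]
tool_rot: [-3.139, 0.0, 1.697]
wrist_force: [0.7, 0.6, -1.2]
grip_width: 0.0433
finger_force: 31.1
clock: 15.85
tcp_pos: [0.4775, 0.1339, 0.0361]
tool_rot: [3.138, 0.0, 1.695]
wrist_force: [-0.0, 0.4, -1.1]
grip_width: 0.043
finger_force: 31.0
clock: 16.45
tcp_pos: [0.4758, 0.1341, 0.0266]
tool_rot: [-3.142, 0.0, 1.695]
wrist_force: [-0.1, -0.1, -1.3]
grip_width: 0.0432
finger_force: 31.1
[-0.2 -0.1  2.1]
```

```bash
python3 -m handwheel '0 0 0 0 0 1 35; 0 0 0 0 0 1 35; 0 0 0 0 0 1 35'; python3 -m handwheel '0 0 0 0 0 0.5 35; 0 0 0 0 0 0.5 35; 0 0 0 0 0 0.5 35'
```

```text
clock: 16.75
tcp_pos: [0.4758, 0.1342, 0.0265]
tool_rot: [-3.141, -0.0, 1.696]
wrist_force: [-2.7, 0.6, 7.0]
grip_width: 0.0433
finger_force: 31.7
clock: 17.05
tcp_pos: [0.4758, 0.1342, 0.0265]
tool_rot: [-3.141, 0.0, 1.696]
wrist_force: [-5.0, -0.6, 9.6]
grip_width: 0.0432
finger_force: 32.1
```

```bash
python3 -m handwheel '0 0 0 0 0 -0.3 45; 0 0 0 0 0 -0.3 50; 0 0 0 0 0 -0.3 55; 0 0 0 0 0 -0.3 62; 0 0 0 0 0 -0.3 75; 0 0 0 0 0 -0.3 100; 0 0 0 0 0 -0.3 100; 0 0 0 0 0 -30 100; 0 0 0 0 0 -75 100; 0 0 0 0 0 -120 100; 0 0 0 0 0 -165 100; 0 0 0 0 0 -175 100' && python3 -m handwheel '0 0 0 0 0 0 100; 0 0 0 0 0 0 100; 0 0 0 0 0 0 100; 0 0 0 0 0 0 100; 0 0 0 0 0 0 100' && python3 - <<'E'
from h import *
print(to((.4513,-.1189,.2)))
d=viewer.get_image("side"); cv2.imwrite("pics/s4.png",cv2.resize(d["image"][110:310,200:400,::-1],None,fx=3,fy=3))
E
```

```text
clock: 18.25
tcp_pos: [0.4797, 0.1345, 0.2065]
tool_rot: [3.13, 0.0, 1.696]
wrist_force: [0.4, 0.0, 0.3]
grip_width: 0.0851
finger_force: 0.0
clock: 18.75
tcp_pos: [0.4749, 0.134, 0.1985]
tool_rot: [-3.138, -0.0, 1.695]
wrist_force: [0.4, 0.5, 0.5]
grip_width: 0.0852
finger_force: 0.0
[-248.   -54.8   -1.3]
```

View pics/s4.png

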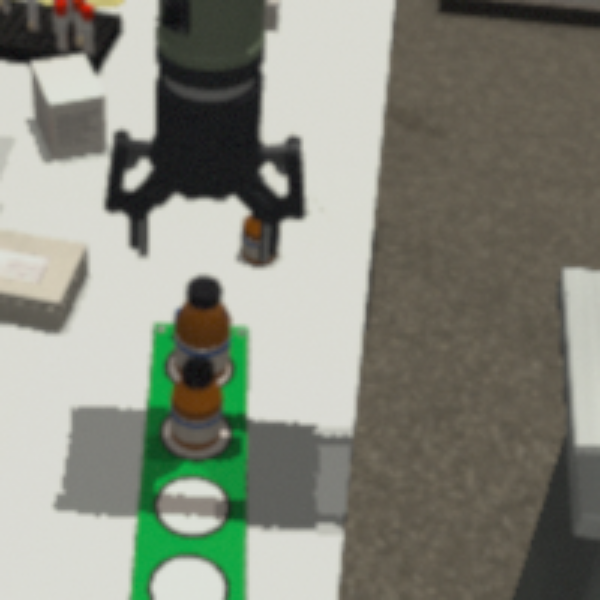

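A and B stand on marks 4 and 3, with their bases at about (202,370) and (195,437), inside the discs. Next is C.

```bash
python3 -m handwheel '0 0 0 -25 -6 0 100; 0 0 0 -70 -16 0 100; 0 0 0 -115 -26 0 100; 0 0 0 -160 -36 0 100; 0 0 0 -200 -45 0 100; 0 0 0 -235 -53 0 100; 0 0 0 -248 -55.5 0 100; 0 0 0 -248 -55.5 0 100; 0 0 0 -248 -55.5 40 100; 0 0 0 -248 -55.5 80 100; 0 0 0 -248 -55.5 100 100; 0 0 0 -248 -55.5 100 100' && python3 -m handwheel '0 0 0 0 0 0 100; 0 0 0 0 0 30 100; 0 0 0 0 0 60 100; 0 0 0 0 0 80 100; 0 0 0 0 0 91 100; 0 0 0 0 0 91 100; 0 0 0 0 0 91 100; 0 0 0 0 0 91 100' && python3 -c "
from h import *
print(to((.4513,-.1189,.008)))"
```

```text
clock: 20.0
tcp_pos: [0.4484, -0.1157, 0.0965]
tool_rot: [-3.134, -0.005, 1.697]
wrist_force: [-0.1, 0.3, 0.4]
grip_width: 0.0856
finger_force: 0.0
clock: 20.8
tcp_pos: [0.4532, -0.1195, 0.0107]
tool_rot: [3.139, 0.002, 1.696]
wrist_force: [0.2, -0.8, -0.3]
grip_width: 0.0859
finger_force: 0.0
[ 0.8 -1.8  2.7]
```

```bash
python3 -m handwheel '0 0 0 0 0 0 75; 0 0 0 0 0 0 65; 0 0 0 0 0 0 55; 0 0 0 0 0 0 45; 0 0 0 0 0 0 35; 0 0 0 0 0 0 28; 0 0 0 0 0 0 28; 0 0 0 0 0 0 28; 0 0 0 0 0 0 28' && python3 -m handwheel '0 0 0 0 0 -10 28; 0 0 0 0 0 -20 28; 0 0 0 0 0 -50 28; 0 0 0 0 0 -90 28; 0 0 0 0 0 -130 28; 0 0 0 0 0 -170 28; 0 0 0 0 0 -192 28; 0 0 0 0 0 -192 28; 0 0 0 0 0 -192 28; 0 0 0 0 0 -192 28; 0 0 0 0 0 -192 28' && python3 -c "
from h import *
print(to((*M[2],.2)))"
```

```text
clock: 21.7
tcp_pos: [0.4516, -0.119, 0.0094]
tool_rot: [3.142, 0.0, 1.695]
wrist_force: [-0.6, 0.3, 5.5]
grip_width: 0.037
finger_force: 30.2
clock: 22.8
tcp_pos: [0.4502, -0.1183, 0.1991]
tool_rot: [-3.138, -0.002, 1.695]
wrist_force: [-0.4, 0.1, -1.2]
grip_width: 0.0373
finger_force: 30.3
[327.1  56.6  -0.4]
```

```bash
python3 -m handwheel '0 0 0 20 3 0 28; 0 0 0 60 10 0 28; 0 0 0 105 18 0 28; 0 0 0 150 25 0 28; 0 0 0 195 33 0 28; 0 0 0 240 41 0 28; 0 0 0 280 47 0 28; 0 0 0 310 52 0 28; 0 0 0 328 55.5 0 28; 0 0 0 328 55.5 0 28; 0 0 0 328 55.5 0 28; 0 0 0 328 55.5 0 28' && python3 -m handwheel '0 0 0 0 0 0 28; 0 0 0 0 0 40 28; 0 0 0 0 0 80 28; 0 0 0 0 0 120 28; 0 0 0 0 0 155 28; 0 0 0 0 0 176 28; 0 0 0 0 0 176 28; 0 0 0 0 0 176 28; 0 0 0 0 0 180 28; 0 0 0 0 0 184 28; 0 0 0 0 0 184 28; 0 0 0 0 0 184 28' && python3 -m handwheel '0 0 0 0 0 1 28; 0 0 0 0 0 1 28; 0 0 0 0 0 1 28'; python3 -c "
from h import *
print(to((*M[2],.0145)))"
```

```text
clock: 24.0
tcp_pos: [0.4654, 0.2125, 0.2003]
tool_rot: [-3.14, 0.001, 1.695]
wrist_force: [-0.4, 0.1, -1.3]
grip_width: 0.0369
finger_force: 30.4
clock: 25.2
tcp_pos: [0.4662, 0.2136, 0.0176]
tool_rot: [3.141, -0.0, 1.696]
wrist_force: [-0.2, 0.2, -0.5]
grip_width: 0.0368
finger_force: 30.4
clock: 25.5
tcp_pos: [0.4658, 0.2135, 0.0161]
tool_rot: [3.142, -0.0, 1.695]
wrist_force: [1.0, 0.1, -0.4]
grip_width: 0.0369
finger_force: 30.4
[-0.2 -0.1  1.6]
```

```bash
python3 -m handwheel '0 0 0 0 0 1 28; 0 0 0 0 0 1 28; 0 0 0 0 0 1 28'; python3 -m handwheel '0 0 0 0 0 0.5 28; 0 0 0 0 0 0.5 28; 0 0 0 0 0 0.5 28'
```

```text
clock: 25.8
tcp_pos: [0.466, 0.2135, 0.0154]
tool_rot: [3.141, -0.0, 1.695]
wrist_force: [-0.6, 0.3, 3.4]
grip_width: 0.0365
finger_force: 30.7
clock: 26.1
tcp_pos: [0.466, 0.2136, 0.0154]
tool_rot: [3.141, -0.0, 1.695]
wrist_force: [-3.3, -0.6, 6.4]
grip_width: 0.0372
finger_force: 31.1
```

```bash
python3 -m handwheel '0 0 0 0 0 -0.3 38; 0 0 0 0 0 -0.3 43; 0 0 0 0 0 -0.3 48; 0 0 0 0 0 -0.3 56; 0 0 0 0 0 -0.3 70; 0 0 0 0 0 -0.3 100; 0 0 0 0 0 -0.3 100; 0 0 0 0 0 -30 100; 0 0 0 0 0 -75 100; 0 0 0 0 0 -120 100; 0 0 0 0 0 -165 100; 0 0 0 0 0 -186 100' && python3 -m handwheel '0 0 0 0 0 0 100; 0 0 0 0 0 0 100; 0 0 0 0 0 0 100; 0 0 0 0 0 0 100; 0 0 0 0 0 0 100' && python3 - <<'E'
from h import *
print(to((.5124,-.412,.2)))
d=viewer.get_image("side"); cv2.imwrite("pics/s5.png",cv2.resize(d["image"][110:330,200:400,::-1],None,fx=2.5,fy=2.5))
E
```

```text
clock: 27.3
tcp_pos: [0.4683, 0.2142, 0.2057]
tool_rot: [3.133, -0.001, 1.696]
wrist_force: [0.6, 0.4, -0.2]
grip_width: 0.0851
finger_force: 0.0
clock: 27.8
tcp_pos: [0.4649, 0.2132, 0.1989]
tool_rot: [-3.138, 0.0, 1.695]
wrist_force: [-0.6, 0.3, 0.6]
grip_width: 0.0856
finger_force: 0.0
[-626.3  -30.5   -0.7]
```

View pics/s5.png

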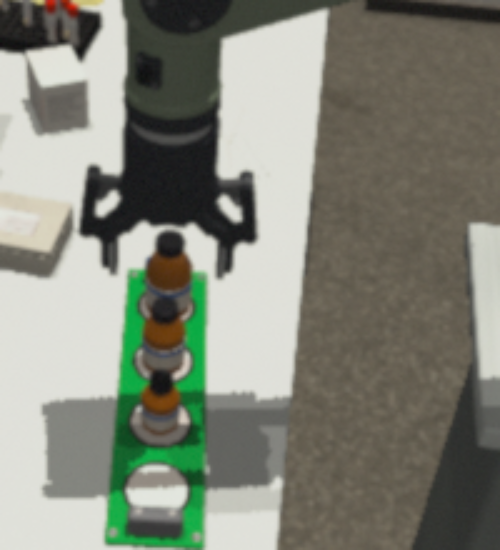

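A, B and C stand centred on marks 4, 3 and 2, C's base at about (160,425). Last one: D.

```bash
python3 -m handwheel '0 0 0 -25 -1 0 100; 0 0 0 -70 -4 0 100; 0 0 0 -115 -6 0 100; 0 0 0 -160 -8 0 100; 0 0 0 -205 -10 0 100; 0 0 0 -250 -13 0 100; 0 0 0 -295 -15 0 100; 0 0 0 -340 -17 0 100; 0 0 0 -385 -19 0 100; 0 0 0 -430 -22 0 100; 0 0 0 -475 -24 0 100; 0 0 0 -500 -25 0 100' && python3 -m handwheel '0 0 0 -40 -2 0 100; 0 0 0 -80 -4 0 100; 0 0 0 -110 -5 0 100; 0 0 0 -126.5 -6.4 0 100; 0 0 0 -126.5 -6.4 0 100; 0 0 0 -126.5 -6.4 40 100; 0 0 0 -126.5 -6.4 80 100; 0 0 0 -126.5 -6.4 120 100; 0 0 0 -126.5 -6.4 120 100; 0 0 0 -126.5 -6.4 120 100; 0 0 0 -126.5 -6.4 120 100' && python3 -c "
from h import *
print(to((.5124,-.412,.002)))
d=viewer.get_image('side'); cv2.imwrite('pics/s6.png',cv2.resize(d['image'][60:200,220:360,::-1],None,fx=4,fy=4))"
```

```text
clock: 29.05
tcp_pos: [0.5028, -0.2893, 0.2001]
tool_rot: [-3.141, 0.001, 1.693]
wrist_force: [-0.1, 0.8, 0.3]
grip_width: 0.085
finger_force: 0.0
clock: 30.15
tcp_pos: [0.5143, -0.4131, 0.0836]
tool_rot: [3.139, 0.004, 1.696]
wrist_force: [-0.3, -1.1, 0.0]
grip_width: 0.0855
finger_force: 0.0
[ 1.6 -2.  81.6]
```

View pics/s6.png

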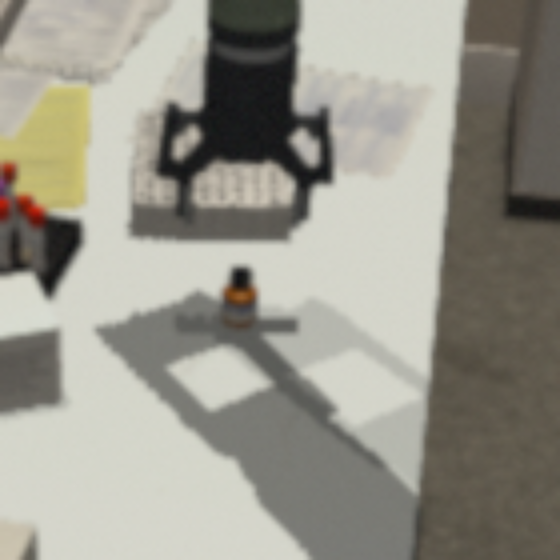

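The open gripper is centred over D, at about (240,300) in the crop, and the tray behind is clear.

```bash
python3 -m handwheel '0 0 0 0 0 30 100; 0 0 0 0 0 60 100; 0 0 0 0 0 74 100; 0 0 0 0 0 77 100; 0 0 0 0 0 77 100; 0 0 0 0 0 77 75; 0 0 0 0 0 77 60; 0 0 0 0 0 77 50; 0 0 0 0 0 77 40; 0 0 0 0 0 77 30; 0 0 0 0 0 77 22; 0 0 0 0 0 77 22' && python3 -m handwheel '0 0 0 0 0 0 22; 0 0 0 0 0 0 22' && python3 -m handwheel '0 0 0 0 0 -10 22; 0 0 0 0 0 -20 22; 0 0 0 0 0 -50 22; 0 0 0 0 0 -90 22; 0 0 0 0 0 -130 22; 0 0 0 0 0 -170 22; 0 0 0 0 0 -197 22; 0 0 0 0 0 -197 22; 0 0 0 0 0 -197 22; 0 0 0 0 0 -197 22; 0 0 0 0 0 -197 22' && python3 -c "
from h import *
print(to((*M[1],.2)))"
```

```text
clock: 31.4
tcp_pos: [0.513, -0.4125, 0.0044]
tool_rot: [3.141, 0.001, 1.695]
wrist_force: [-0.6, 0.2, 4.2]
grip_width: 0.0309
finger_force: 30.1
clock: 31.6
tcp_pos: [0.513, -0.4125, 0.0043]
tool_rot: [3.141, 0.001, 1.695]
wrist_force: [-1.2, 0.2, 6.6]
grip_width: 0.031
finger_force: 30.2
clock: 32.7
tcp_pos: [0.5114, -0.4109, 0.1977]
tool_rot: [-3.139, -0.004, 1.695]
wrist_force: [-0.2, -0.0, -0.8]
grip_width: 0.0308
finger_force: 29.9
[7.052e+02 3.220e+01 5.000e-01]
```

```bash
python3 -m handwheel '0 0 0 20 1 0 22; 0 0 0 60 3 0 22; 0 0 0 105 5 0 22; 0 0 0 150 7 0 22; 0 0 0 195 9 0 22; 0 0 0 240 11 0 22; 0 0 0 285 13 0 22; 0 0 0 330 15 0 22; 0 0 0 375 17 0 22; 0 0 0 420 19 0 22; 0 0 0 465 21 0 22; 0 0 0 500 22 0 22' && python3 -m handwheel '0 0 0 40 2 0 22; 0 0 0 85 4 0 22; 0 0 0 130 6 0 22; 0 0 0 165 7 0 22; 0 0 0 190 8 0 22; 0 0 0 206 9 0 22; 0 0 0 206 9 0 22; 0 0 0 206 9 0 22; 0 0 0 206 9 0 22; 0 0 0 206 9 0 22' && python3 -m handwheel '0 0 0 0 0 0 22; 0 0 0 0 0 40 22; 0 0 0 0 0 80 22; 0 0 0 0 0 120 22; 0 0 0 0 0 155 22; 0 0 0 0 0 176 22; 0 0 0 0 0 182 22; 0 0 0 0 0 185 22; 0 0 0 0 0 187 22; 0 0 0 0 0 187 22; 0 0 0 0 0 187 22; 0 0 0 0 0 187 22' && python3 -c "
from h import *
print(to((*M[1],.0103)))"
```

```text
clock: 33.9
tcp_pos: [0.4707, 0.0891, 0.1992]
tool_rot: [-3.139, -0.001, 1.697]
wrist_force: [0.1, 0.5, -0.6]
grip_width: 0.0312
finger_force: 29.9
clock: 34.9
tcp_pos: [0.4558, 0.2911, 0.2005]
tool_rot: [-3.141, 0.0, 1.694]
wrist_force: [-0.8, 0.4, -0.8]
grip_width: 0.0313
finger_force: 29.9
clock: 36.1
tcp_pos: [0.4563, 0.2927, 0.0146]
tool_rot: [3.14, -0.001, 1.696]
wrist_force: [-0.2, 0.4, -0.2]
grip_width: 0.031
finger_force: 29.9
[ 0.2 -0.5  4.3]
```

```bash
python3 -m handwheel '0 0 0 0 0 1 22; 0 0 0 0 0 2 22; 0 0 0 0 0 2.5 22; 0 0 0 0 0 2.5 22; 0 0 0 0 0 2.5 22'; python3 -m handwheel '0 0 0 0 0 1 22; 0 0 0 0 0 1 22; 0 0 0 0 0 1 22';  python3 -m handwheel '0 0 0 0 0 0.5 22; 0 0 0 0 0 0.5 22; 0 0 0 0 0 0.5 22'
```

```text
clock: 36.6
tcp_pos: [0.4555, 0.2923, 0.011]
tool_rot: [-3.141, 0.0, 1.695]
wrist_force: [-0.2, 1.2, 0.2]
grip_width: 0.0308
finger_force: 29.9
clock: 36.9
tcp_pos: [0.4557, 0.2924, 0.0103]
tool_rot: [3.141, -0.0, 1.695]
wrist_force: [-1.5, 1.0, 2.6]
grip_width: 0.0311
finger_force: 30.1
clock: 37.2
tcp_pos: [0.4557, 0.2924, 0.0103]
tool_rot: [3.141, 0.0, 1.696]
wrist_force: [-2.5, -1.3, 6.3]
grip_width: 0.0307
finger_force: 30.5
```

```bash
python3 -m handwheel '0 0 0 0 0 -0.3 30; 0 0 0 0 0 -0.3 36; 0 0 0 0 0 -0.3 42; 0 0 0 0 0 -0.3 52; 0 0 0 0 0 -0.3 70; 0 0 0 0 0 -0.3 100; 0 0 0 0 0 -0.3 100; 0 0 0 0 0 -30 100; 0 0 0 0 0 -75 100; 0 0 0 0 0 -120 100; 0 0 0 0 0 -165 100; 0 0 0 0 0 -200 100' && python3 -m handwheel '0 0 0 0 -30 0 100; 0 0 0 0 -60 0 100; 0 0 0 0 -80 0 100; 0 0 0 0 -80 0 100; 0 0 0 0 -80 0 100; 0 0 0 0 -80 0 100' && python3 - <<'E'
from h import *
d=viewer.get_image("side"); cv2.imwrite("pics/s7.png",cv2.resize(d["image"][110:330,160:360,::-1],None,fx=2.5,fy=2.5))
d=viewer.get_image("top"); cv2.imwrite("pics/t7.png",cv2.resize(d["image"][140:260,130:390,::-1],None,fx=3,fy=3))
E
```

```text
clock: 38.4
tcp_pos: [0.4562, 0.2927, 0.2128]
tool_rot: [3.138, -0.001, 1.696]
wrist_force: [1.7, 1.2, 0.1]
grip_width: 0.0853
finger_force: 0.0
clock: 39.0
tcp_pos: [0.3772, 0.2825, 0.2098]
tool_rot: [3.141, -0.0, 1.695]
wrist_force: [0.1, 0.1, -0.1]
grip_width: 0.0851
finger_force: 0.0
```

View pics/s7.png

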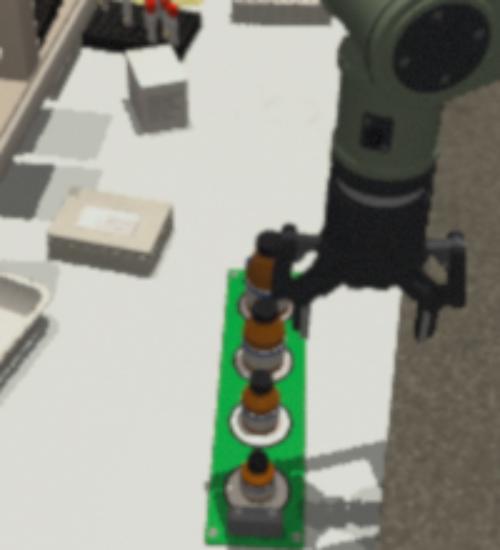

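View pics/t7.png

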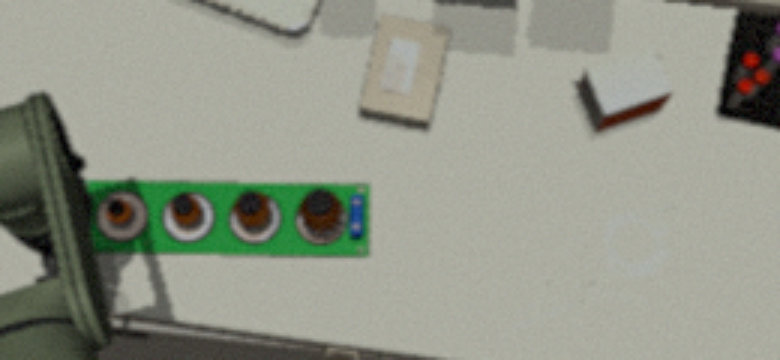

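Both views show all four bottles upright on their marks, rising to the tallest beside the blue block at (357,217) in the top crop. The carton at (625,95) has not moved, and the gripper is clear. Handing in.

```bash
python3 -c "
from bench import sign_off
print(sign_off())"
```

```text
the job is handed in; nothing more can be done
None
```

I handed the job in at about 39 s with all four bottles upright on their marks, tallest beside the blue block at mark 4 down to shortest at mark 1; none fell, the carton looked unmoved in the last pictures, and no verdict came back.

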